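# Close a pegged carving blank in the squeeze clamp and release it

### The job

Glue-up: use the bench clamp to press the two halves of the pegged carving blank together. Squeeze the clamp's trigger stroke by stroke until the jaw has closed the joint completely and bears firmly on the wood, but gently enough not to crush it, and let go of the trigger for a second or two so that the clamp holds the blank by itself. Then press the red release tab until the jaw has sprung all the way back, and leave the joined blank standing there; work only the trigger and the tab, not the blank or the jaw by hand, and leave the gouge, the mallet and the glue bottle alone.

Things in the scene. Friction and masses are not known exactly. Their poses are not given: they have to be found in the camera images.
- clamp: Bar clamp on its side, fixed on a plywood board (x -100 to 275, y +-60, top z 12 mm). Origin: on the bench under the black housing (x -55 to 50, y +-30, top z 85). x: the way the jaw advances; y: side of handle and trigger; z up. The fixed handle slab spans x -35 to -21, y 28 to 113, z 30 to 72; the orange trigger faces it on its +x side. 50 mm are free outside both.
- handle_mid (a point): Middle of the back face of the fixed handle, level with the trigger's roller: clamp frame (-35, 79, 51) mm. From here to the front of the trigger's roller it is 52 mm at rest, 34 mm fully squeezed; as the handle is fixed, only the trigger side moves.
- trigger_mid (a point): Axis of the round upright roller (radius 8, z 30 to 72 mm) where the trigger is squeezed, at z 51. Clamp frame (9, 78) mm at rest, (-9, 78) fully squeezed: squeeze it to clamp -x. Force at the roller, about: 3 to 9 N idle, 9 to 11 while the joint closes, then rising 1.5 N per mm; 14 to 16 N is a firm clamp, from 18 on the wood is crushed. Short drops: a pawl clicks over.
- trigger (a joint): Trigger angle, rad: 0 at rest, 0.367 fully squeezed (18 mm at the roller; there it meets a hard end); a spring returns it. It pushes the jaw on the squeeze only: jaw travel is 0.61 of the roller's, after lost motion of up to 4 mm of jaw travel. A full stroke walks the jaw 4 to 8 mm.
- jaw: Moving jaw: orange head with a black rubber pad (46 x 54 mm) on a steel ratchet bar. Origin: pad face centre when not compressed; starts at clamp frame (105, 0, 50) mm, advances to +x by up to 62. The pad is sprung, 4 N per mm. Trigger let go: the jaw falls back up to 2 mm (so squeeze to 10 to 17 N on the blank), then the ratchet holds. 1 N or more must remain; above 20 N the blank is crushed.
- tab_top (a point): Centre of the top of the red release tab (22 x 30 mm), 12 mm proud of the housing, at clamp frame (30, 0, 97) mm. Press it straight down.
- tab (a joint): How far the tab is pressed, m: 0 up, 0.007 bottomed; the ratchet lets go from about 0.004. It takes 4 to 16 N, more under load. Hold it down until a spring has taken the jaw back to its start (within 1 s).
- stop: Fixed end stop on the board: dark wood face 70 x 70 mm on a blue block. Origin: bottom centre of the face that looks at the jaw; axes as the clamp's. Its place along the board varies. When the joint is closed the jaw's origin is 90 mm or less from this face.
- blank: Blank of light wood standing loose on the board between jaw and stop: two halves, each 45 (x) x 60 x 55 (z) mm, on two dowels. Origin: bottom centre of the far half's joint face; that half extends 45 mm to +x, to the stop. It starts clear of jaw and stop, up to 4 degrees askew; the jaw pushes it to the stop, then closes the joint (about 7 N), which stays closed.
- near_half (a joint): Open gap of the blank's joint, m: 0 closed, up to 0.018. The near half slides on the dowels.
- gouge: Bystander: carving gouge lying on the bench, 230 mm long, wooden handle 24 mm thick. Origin: underside, at the ferrule.
- mallet: Bystander: round wooden carver's mallet standing on its head, 90 mm diameter, 245 mm tall. Origin: centre of its underside.
- glue: Bystander: white glue bottle, 56 mm diameter, 130 mm tall. Origin: centre of its underside.
Not all that is in view belongs to the job. Leave any blue, green or purple look-alike of the blank alone.

How it is judged:
By the outcome, as a careful person would: the job done as asked, in the order asked, and still so for the second after the job is handed in, with the robot touching nothing.
It also fails if it takes over 67 s, if anything falls off the work surface, if the arm or the gripper's body presses on something with over 40 N, if the wrist force passes 120 N, or if a joint passes its speed limit or range.

### The arm

A 6-joint arm with a two-finger parallel gripper is mounted at the origin on the work surface. World frame = base frame: x ahead of the robot, y to its left, z up, the work surface at z = 0. Lengths are in m, angles in rad, forces in N, time in s.
With the tool pointing down it reaches from about 0.325 to 0.9 m from the base axis. Payload 3.5 kg.
Tool frame: the origin (TCP) lies on the centre line of the jaws, within the pads' length; the fingertips stand 22 mm ahead of it and the grasp point (between the pads) lies 3 mm ahead of it (r.nose_length is the distance from the TCP to the fingertips, in m); z points along the fingers, y is the line along which they close (so a half turn about z gives the same grasp; the last joint's range is limited). The gripper opens to 85 mm and grips with 20 to 120 N. Pads are 22 mm wide; open, the fingers measure 114 mm over their backs; the gripper's body (76 mm by 85 mm) begins 54 mm behind the grasp point. The pads swing forward as they close: fully open they stand 13 mm farther back than shut.
Start: joints at [1.049, 0.276, -0.026, 1.268, 0, 1.467], TCP at [0.254, 0.571, 0.253] pointing down, gripper open.
Joint ranges: [-3.12, 3.12], [-0.85, 1.88], [-1.08, 1.24], [-1.95, 2.15], [-1.57, 1.53], [-3.14, 3.14]. Speed limits (rad/s): [2.57, 2.57, 3.14, 3.14, 3.14, 3.14].

### API

Orientations are given as a unit quaternion [x, y, z, w].
In Python, from station import r gives the robot as it stands. The module is installed in compiled form; this text tells all that it offers.
- The arm moves only by the tool move_arm, never from a script. Its argument "targets" is a list that holds one entry, the list of rows, each a list of 6 numbers: the shift along the tool's x, y, z normalised to -1 to 1, where 1 is 0.15 m, then the turn, a rotation vector about the tool's x, y, z normalised to -1 to 1, where 1 is 0.5 rad. A call has 1 to 5 rows; each row is the pose to reach, as a shift and turn from the pose commanded when the call began, along the tool's axes at that moment; what a row does not reach only later rows make up. A row lasts 1/12 s, in which the tool goes at most 41.7 mm and 7.16 degrees, less where a joint would pass 70% of its speed; a pose out of reach is approached as far as the arm can. A call with a number of a shift or a turn outside -1 to 1 is refused whole. A call with a gripper value outside its range is refused whole. "jaw" is the finger opening in mm, from 0 to 85.4, set as the call begins (left out, the last holds). The fingers move at their own pace and stop on an object; "squeeze" is the grip in N (left out, the last holds). Time passes only in rows, so rows that repeat a pose let the fingers close. It gives the time, the measured TCP pose, the force, the opening and the grip force at its end, in the units of the state.
- r.state(): the state, without advancing time (a new reading comes with each control period).
- r.get_image(name): name is "side" or "top"; returns the picture (480x640x3 uint8, red, green, blue); there is no depth.
- r.get_calibration(name): a dict with "mtx" (3x3 intrinsics, pixels), "D" ([k1, k2, p1, p2, k3] as OpenCV has them; the pictures are not rectified), "cam_to_world" (4x4, takes a point from camera to world coordinates). Camera axes: x right, y down, z forward; pixel columns grow to the right and rows downward; lengths in m; the calibration is good to about 2 mm. A picture is of the moment at which its call begins. get_calibration takes no time and is no camera call.
- r.sign_off(): hands the job in; it is judged then, once.
The state is a dict: "time": time; "joints": joint angles; "joint_velocities": joint speeds; "joint_efforts": joint torques, N m; "ee_pos": TCP position; "ee_rot": TCP orientation; "force": force on the tool from outside, world axes, zero at the start; "ft_torque": the same for the moment, N m; "gripper_width": opening from 0.0 (shut) to 1.0 (fully open); "grasp_force": force on a finger pad.
Only numpy, scipy, OpenCV 4.12 (cv2) and the standard library are available. Lean on these libraries where they do the work, as an engineer would, in place of code of your own. Each camera call takes 0.05 s, during which the arm holds its last target. There are 200 camera calls.

## Working session

There is one attempt and no reset: what is moved stays moved. The work goes in short steps, Python scripts to look and compute and a tool call to move; the robot and the scene stay as the last step left them, time stands still between calls to the robot, and variables do not carry over. Pictures are saved under pics/ and viewed, at most 12 in all, crops included, and the job is handed in when it is done.

Besides the shell and the picture viewer there is one more tool, called as name([rows], argument=value, ...), one row to a line, values as JSON. move_arm: Moves the arm, as the interface text tells. Scaled input: -1 to 1 covers 0.15 m each way for a shift and 0.5 rad each way for a turn. Its arguments: {"type":"object","properties":{"targets":{"type":"array","items":{"type":"array","items":{"type":"array","items":{"type":"number","minimum":-1,"maximum":1}}}},"jaw":{"type":"number"},"squeeze":{"type":"number"}},"required":["targets"]}

```bash
mkdir -p pics; python3 - <<'E'
from station import r
import cv2,numpy as np
for n in("side","top"):
    cv2.imwrite(f"pics/{n}0.png",r.get_image(n)[:,:,::-1])
    c=r.get_calibration(n);print(n,np.round(c["mtx"],1).tolist(),np.round(c["D"],3),np.round(c["cam_to_world"],3).tolist())
s=r.state();print(s)
E
```

```text
side [[511.0, 0.0, 324.5], [0.0, 511.0, 241.7], [0.0, 0.0, 1.0]] [-0.016  0.     0.     0.     0.   ] [[-0.989, -0.105, 0.101, 0.438], [-0.144, 0.619, -0.772, 0.817], [0.019, -0.778, -0.628, 0.71], [0.0, 0.0, 0.0, 1.0]]
top [[448.1, 0.0, 317.6], [0.0, 448.1, 237.2], [0.0, 0.0, 1.0]] [-0.085  0.     0.     0.     0.   ] [[-0.009, -0.994, 0.107, 0.424], [-0.999, 0.013, 0.037, 0.03], [-0.038, -0.107, -0.994, 0.905], [0.0, 0.0, 0.0, 1.0]]
{'time': 0.1, 'joints': array([ 1.04858688e+00,  2.77059514e-01, -2.77783836e-02,  1.26800970e+00,
       -1.34026021e-05,  1.46737701e+00]), 'joint_velocities': array([ 0.0001889 , -0.00227655,  0.00523938, -0.00125523, -0.00056487,
        0.00089634]), 'joint_efforts': array([ 6.39258506e-04, -4.46708214e+01,  2.96128875e+01,  8.47268704e-03,
       -1.13071362e-04, -3.98618610e-06]), 'ee_pos': array([0.25384096, 0.57038357, 0.25225356]), 'ee_rot': array([ 2.07868103e-01,  9.78156327e-01, -9.77926437e-04, -3.09251061e-04]), 'force': array([-0.1259453 , -0.2059685 ,  0.58822844]), 'ft_torque': array([ 0.02969971, -0.02020335, -0.06888575]), 'grasp_force': 0.0, 'gripper_width': 1.0010920891347865}
```

View pics/side0.png

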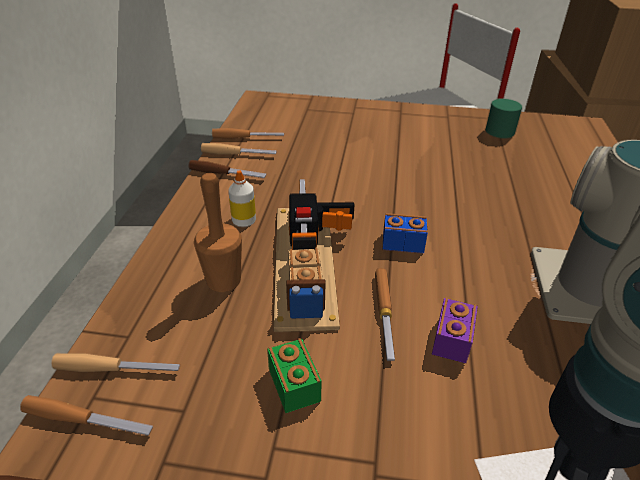

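View pics/top0.png

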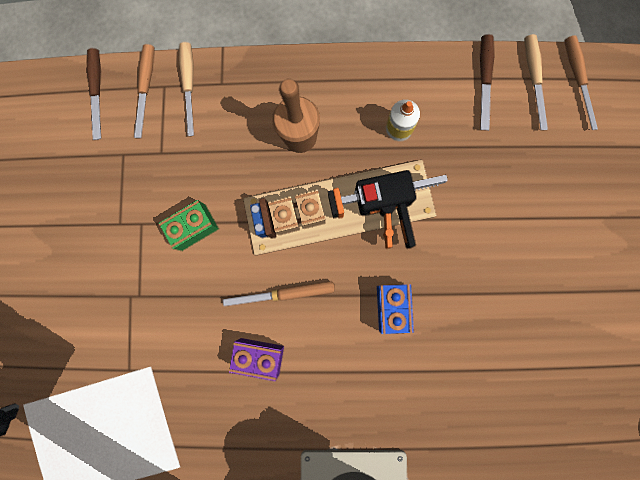

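The side view shows the clamp at about (305,220), with the blank at (305,265) in natural wood. The top view shows the clamp at (385,195) and the blank at (297,212). The look-alikes in the top view are green (186,225), blue (396,310) and purple (257,358). The blank on the plywood board, between jaw and stop, is the natural-wood one meant. I'll confirm that in an enlarged crop.

```bash
python3 - <<'E'
import cv2
a=cv2.imread("pics/top0.png")[150:265,235:455]
cv2.imwrite("pics/c1.png",cv2.resize(a,None,fx=3.6,fy=3.6,interpolation=cv2.INTER_CUBIC))
E
```

```text
(no output)
```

View pics/c1.png

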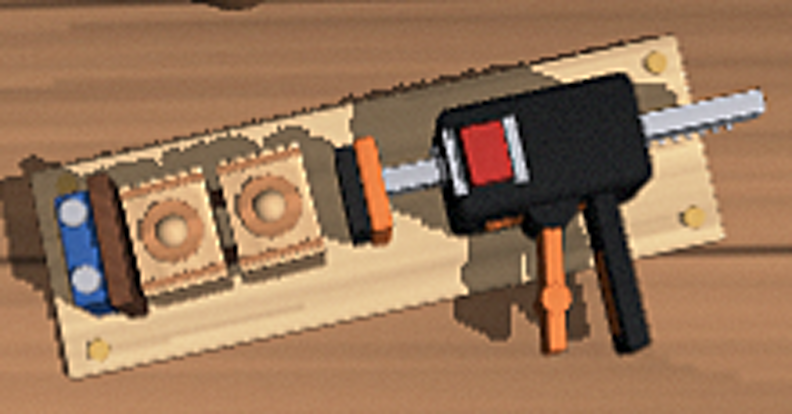

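The crop confirms the natural-wood blank (crop 120–325, 150–295) on the board between the jaw pad (355,195) and the stop (115,245). The tab is at crop (488,152), the roller at (556,297). Next I'll fit the clamp pose.

```bash
cat >h.py <<'E'
from station import r
import numpy as np,cv2
from scipy.optimize import least_squares
from scipy.spatial.transform import Rotation as R
def proj(n,P):
    c=r.get_calibration(n);M=np.linalg.inv(c["cam_to_world"])
    return cv2.projectPoints(np.float64(P),cv2.Rodrigues(M[:3,:3])[0],M[:3,3],c["mtx"],np.float64(c["D"]))[0][:,0]
def T(p,P):
    c,s=np.cos(p[2]),np.sin(p[2]);P=np.float64(P)/1000
    return P@np.array([[c,s,0],[-s,c,0],[0,0,1]])+[p[0],p[1],0]
E
python3 - <<'E'
from h import *
px=np.array([[68,378],[677,36],[722,240],[35,172],[488,152],[556,297],[650,350]])/3.6+[235,150]
C=[[275,60,12],[-100,-60,12],[-100,60,12],[275,-60,12],[30,0,97],[9,78,72],[-35,113,72]]
f=least_squares(lambda p:(proj("top",T(p,C))-px).ravel(),[.5,-.1,1.7],loss="soft_l1")
print(f.x,np.round(f.fun.reshape(-1,2),1).tolist())
p=f.x
print("roller,handle,tab,house",T(p,[[9,78,51],[-35,79,51],[30,0,97],[0,0,0],[-13,79,51]]).round(4).tolist())
s=r.state();print(R.from_quat(s["ee_rot"]).as_matrix().round(3).tolist())
px=proj("top",T(p,[[105,0,50],[105,-23,77],[105,23,77]]));print(((px-[235,150])*3.6).round().tolist())
print("side",proj("side",T(p,[[9,78,72],[30,0,97],[275,60,12]])).round(1).tolist())
E
```

```text
[ 0.59822958 -0.06672287  1.76376336] [[0.1, -0.2], [-0.2, -0.1], [1.0, 0.2], [-1.5, -0.3], [-0.3, 0.3], [-0.2, 0.6], [0.8, -0.6]]
roller,handle,tab,house [[0.52, -0.0728, 0.051], [0.5274, -0.1162, 0.051], [0.5925, -0.0373, 0.097], [0.5982, -0.0667, 0.0], [0.5232, -0.0946, 0.051]]
[[-0.914, 0.407, -0.001], [0.407, 0.914, -0.002], [0.0, -0.002, -1.0]]
[[344.0, 199.0], [334.0, 148.0], [352.0, 233.0]]
side [[341.0, 212.3], [304.7, 208.9], [340.5, 325.0]]
```

move_arm([
  [[-0.2,-0.19,0,0,0,0],[-0.4,-0.38,0,0,0,0],[-0.6,-0.57,0,0,0,0],[-0.81,-0.755,0,0,0,0],[-0.81,-0.755,0,0,0,0]],
], jaw=0)

```text
time: 0.52
ee_pos: [0.3202, 0.4122, 0.2525]
ee_rot: [0.211, 0.978, -0.002, 0.0]
force: [-0.2, -0.6, -0.2]
gripper_width: 0.298
grasp_force: 0.0
```

move_arm([
  [[-0.2,-0.19,0,0,0,0],[-0.4,-0.38,0,0,0,0],[-0.6,-0.57,0,0,0,0],[-0.81,-0.755,0,0,0,0],[-0.81,-0.755,0,0,0,0]],
])

```text
time: 0.93
ee_pos: [0.386, 0.2599, 0.253]
ee_rot: [0.212, 0.977, -0.001, 0.001]
force: [-0.0, 0.1, 0.2]
gripper_width: 0.001
grasp_force: 0.0
```

move_arm([
  [[-0.2,-0.19,0,0,0,0],[-0.4,-0.38,0,0,0,0],[-0.6,-0.57,0,0,0,0],[-0.81,-0.755,0,0,0,0],[-0.81,-0.755,0,0,0,0]],
])

```text
time: 1.35
ee_pos: [0.4518, 0.1073, 0.2533]
ee_rot: [0.212, 0.977, -0.001, 0.001]
force: [0.1, 0.9, -0.6]
gripper_width: -0.001
grasp_force: 0.0
```

move_arm([
  [[-0.2,-0.19,0,0,0,0],[-0.4,-0.38,0,0,0,0],[-0.6,-0.57,0,0,0,0],[-0.81,-0.755,0,0,0,0],[-0.81,-0.755,0,0,0,0]],
])

```text
time: 1.77
ee_pos: [0.5172, -0.0455, 0.2532]
ee_rot: [0.211, 0.978, -0.001, 0.002]
force: [-0.6, 0.4, 0.5]
gripper_width: 0.002
grasp_force: 0.0
```

move_arm([
  [[0,0,0,0,0,0.25],[0,0,0,0,0,0.5],[0,0,0,0,0,0.75],[0,0,0,0,0,0.96],[0,0,0,0,0,0.96]],
])

```text
time: 2.18
ee_pos: [0.5138, -0.0396, 0.2528]
ee_rot: [0.435, 0.9, 0.0, -0.001]
force: [-0.8, -0.3, 0.3]
gripper_width: 0.002
grasp_force: 0.0
```

move_arm([
  [[0,0,0,0,0,0.25],[0,0,0,0,0,0.5],[0,0,0,0,0,0.75],[0,0,0,0,0,0.96],[0,0,0,0,0,0.96]],
])

```text
time: 2.6
ee_pos: [0.5138, -0.0397, 0.253]
ee_rot: [0.636, 0.772, -0.0, -0.0]
force: [-0.0, -0.2, -0.3]
gripper_width: 0.001
grasp_force: 0.0
```

move_arm([
  [[0,0,0.25,0,0,0],[0,0,0.5,0,0,0],[0,0,0.75,0,0,0],[0,0,0.9,0,0,0],[0,0,0.9,0,0,0]],
])

```text
time: 3.02
ee_pos: [0.5089, -0.039, 0.1128]
ee_rot: [0.634, 0.773, -0.003, -0.005]
force: [-0.9, 1.4, -0.0]
gripper_width: 0.0
grasp_force: 0.0
```

```bash
python3 - <<'E'
from h import *
b=r.get_image("side")[170:330,240:400,::-1];a=r.get_image("top")[150:265,290:455,::-1]
A=cv2.resize(a,(560,390),interpolation=cv2.INTER_CUBIC)[:, :400];B=cv2.resize(b,(390,390),interpolation=cv2.INTER_CUBIC)
cv2.imwrite("pics/c2.png",np.hstack([A,B]))
E
```

```text
(no output)
```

View pics/c2.png

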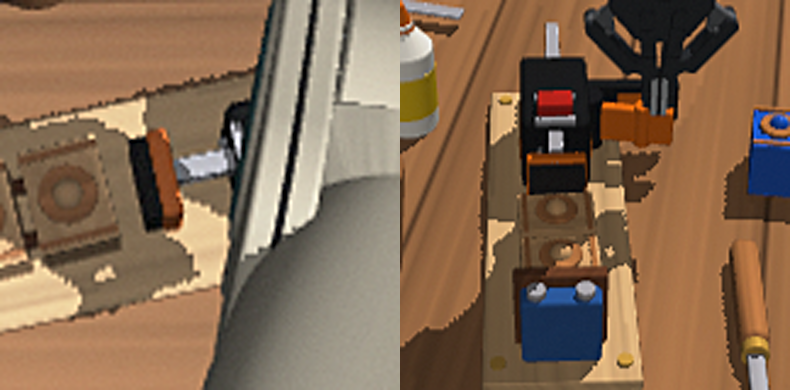

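The side crop shows the closed fingertips at (658,110), in front of the orange trigger, whose roller is near (640,118). They are clear of everything, so I can descend.

move_arm([
  [[0,0,0.2,0,0,0],[0,0,0.38,0,0,0],[0,0,0.38,0,0,0],[0,0,0.38,0,0,0]],
])

```text
time: 3.45
ee_pos: [0.5144, -0.0404, 0.0624]
ee_rot: [0.636, 0.772, 0.0, 0.0]
force: [-0.3, -0.3, 1.2]
gripper_width: 0.002
grasp_force: 0.0
```

move_arm([
  [[-0.02,0,0,0,0,0],[-0.04,0,0,0,0,0],[-0.06,0,0,0,0,0],[-0.06,0,0,0,0,0]],
])

```text
time: 3.78
ee_pos: [0.5173, -0.0503, 0.063]
ee_rot: [0.636, 0.771, 0.001, 0.002]
force: [-0.1, 0.1, 0.6]
gripper_width: -0.007
grasp_force: 0.0
```

move_arm([
  [[-0.02,0,0.03,0,0,0],[-0.02,0,0.03,0,0,0],[-0.02,0,0.03,0,0,0]],
])

```text
time: 4.03
ee_pos: [0.5159, -0.0524, 0.0566]
ee_rot: [0.636, 0.772, -0.0, -0.0]
force: [-0.3, -0.2, -0.4]
gripper_width: 0.004
grasp_force: 0.0
```

move_arm([
  [[-0.01,0,0,0,0,0],[-0.01,0,0,0,0,0]],
])

```text
time: 4.2
ee_pos: [0.5158, -0.0532, 0.0565]
ee_rot: [0.636, 0.772, 0.0, -0.001]
force: [-2.4, 3.1, 1.1]
gripper_width: 0.002
grasp_force: 1.4
```

move_arm([
  [[-0.01,0,0,0,0,0],[-0.01,0,0,0,0,0]],
])

```text
time: 4.37
ee_pos: [0.5158, -0.0549, 0.0564]
ee_rot: [0.636, 0.772, -0.0, -0.001]
force: [-3.3, 3.0, 0.7]
gripper_width: 0.004
grasp_force: 1.6
```

move_arm([
  [[-0.01,0,0,0,0,0],[-0.01,0,0,0,0,0]],
])

```text
time: 4.53
ee_pos: [0.5161, -0.0565, 0.0564]
ee_rot: [0.636, 0.772, -0.0, -0.001]
force: [-3.7, 3.8, 1.0]
gripper_width: -0.001
grasp_force: 1.9
```

move_arm([
  [[0.04,0,0,0,0,0],[0.04,0.03,0,0,0,0],[0,0.03,0,0,0,0],[0,0.03,0,0,0,0]],
])

```text
time: 4.87
ee_pos: [0.5222, -0.0559, 0.057]
ee_rot: [0.636, 0.772, 0.0, 0.0]
force: [-0.3, 3.1, 0.5]
gripper_width: -0.001
grasp_force: 2.0
```

```bash
python3 - <<'E'
from h import *
b=r.get_image("side")[190:250,300:380,::-1]
cv2.imwrite("pics/c3.png",cv2.resize(b,(720,540),interpolation=cv2.INTER_CUBIC))
s=r.state();p=s["ee_pos"];print(p,s["force"])
print((proj("side",[p+[0,0,-.022],p+[0,0,-.003]])-[300,190])*9)
E
```

```text
[ 0.52222389 -0.05554371  0.05697231] [-0.72614785  4.38438601  1.3498631 ]
[[344.59325251 366.77218972]
 [347.44259153 303.54177654]]
```

View pics/c3.png

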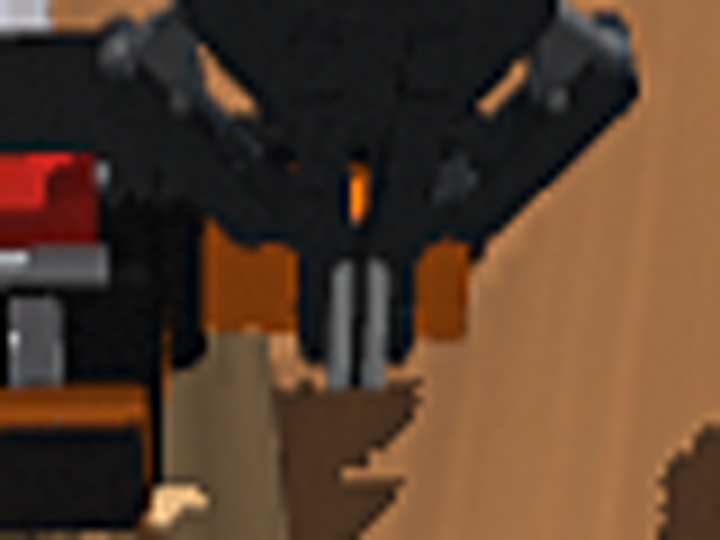

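The side crop shows the fingers (330–390, 260–385) centred on the orange trigger. The force is now purely along clamp x. Starting the strokes.

move_arm([
  [[-0.02,0,0,0,0,0],[-0.04,0,0,0,0,0],[-0.06,0,0,0,0,0],[-0.08,0,0,0,0,0],[-0.08,0,0,0,0,0]],
])

```text
time: 5.33
ee_pos: [0.523, -0.0669, 0.0568]
ee_rot: [0.636, 0.772, 0.0, -0.001]
force: [-2.7, 4.4, 2.4]
gripper_width: -0.003
grasp_force: 2.7
```

move_arm([
  [[-0.01,0,0,0,0,0],[-0.01,0,0,0,0,0]],
])

```text
time: 5.5
ee_pos: [0.5232, -0.0677, 0.0567]
ee_rot: [0.636, 0.772, 0.001, -0.002]
force: [-3.0, 5.7, 3.9]
gripper_width: -0.0
grasp_force: 3.4
```

move_arm([
  [[0.06,0,0,0,0,0],[0.12,0,0,0,0,0],[0.12,0,0,0,0,0],[0.12,0,0,0,0,0]],
])

```text
time: 5.83
ee_pos: [0.521, -0.0513, 0.057]
ee_rot: [0.636, 0.772, -0.0, 0.001]
force: [-0.4, 0.4, -0.0]
gripper_width: -0.001
grasp_force: 0.0
```

move_arm([
  [[-0.035,0,0,0,0,0],[-0.07,0,0,0,0,0],[-0.1,0,0,0,0,0],[-0.125,0,0,0,0,0],[-0.125,0,0,0,0,0]],
])

```text
time: 6.25
ee_pos: [0.5224, -0.0691, 0.0562]
ee_rot: [0.636, 0.772, 0.0, -0.002]
force: [-3.9, 3.6, 3.0]
gripper_width: 0.004
grasp_force: 2.7
```

move_arm([
  [[0.06,0,0,0,0,0],[0.125,0,0,0,0,0],[0.125,0,0,0,0,0],[0.125,0,0,0,0,0]],
])

```text
time: 6.58
ee_pos: [0.5208, -0.0511, 0.057]
ee_rot: [0.636, 0.772, -0.0, 0.001]
force: [-0.6, -0.3, -0.2]
gripper_width: 0.0
grasp_force: 0.0
```

move_arm([
  [[-0.035,0,0,0,0,0],[-0.07,0,0,0,0,0],[-0.1,0,0,0,0,0],[-0.125,0,0,0,0,0],[-0.125,0,0,0,0,0]],
])

```text
time: 7.0
ee_pos: [0.5225, -0.0691, 0.0563]
ee_rot: [0.636, 0.772, -0.0, -0.002]
force: [-2.0, 5.0, 1.7]
gripper_width: 0.004
grasp_force: 2.5
```

```bash
python3 - <<'E'
from h import *
b=r.get_image("side")[200:330,270:350,::-1]; a=r.get_image("top")[170:250,240:370,::-1]
B=cv2.resize(b,(320,520),interpolation=cv2.INTER_CUBIC);A=np.zeros((520,470,3),np.uint8);A[:289]=cv2.resize(a,(470,289),interpolation=cv2.INTER_CUBIC)
cv2.imwrite("pics/c4.png",np.hstack([A,B]))
E
```

```text
(no output)
```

View pics/c4.png

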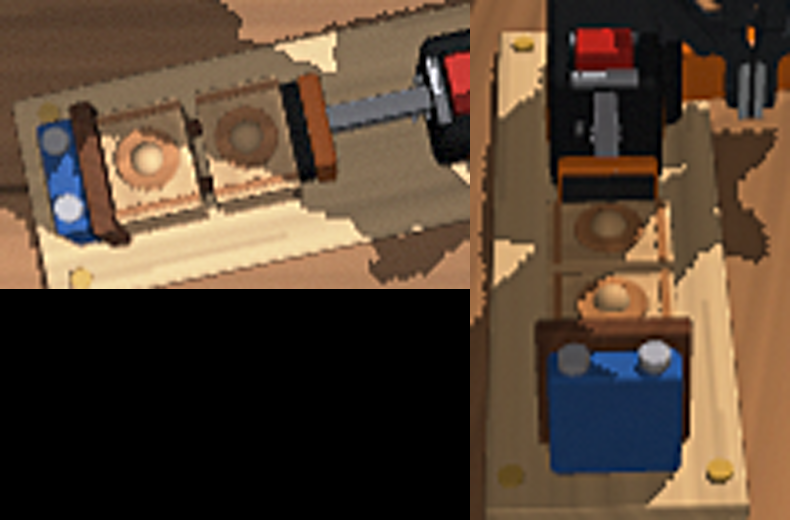

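The jaw pad (crop 290–310, 130) is almost touching the blank. The joint is still open by about 5 mm (crop 200,160), and the gap at the stop is small. From here I'll take smaller, watched steps.

move_arm([
  [[0.06,0,0,0,0,0],[0.125,0,0,0,0,0],[0.125,0,0,0,0,0],[0.125,0,0,0,0,0]],
])

```text
time: 7.43
ee_pos: [0.5209, -0.0512, 0.057]
ee_rot: [0.636, 0.772, -0.0, 0.001]
force: [0.2, 0.5, 0.5]
gripper_width: -0.001
grasp_force: 0.0
```

move_arm([
  [[-0.03,0,0,0,0,0],[-0.06,0,0,0,0,0],[-0.09,0,0,0,0,0],[-0.09,0,0,0,0,0]],
])

```text
time: 7.77
ee_pos: [0.521, -0.0627, 0.0564]
ee_rot: [0.636, 0.772, 0.001, -0.003]
force: [-4.2, 8.0, 4.6]
gripper_width: 0.001
grasp_force: 4.3
```

move_arm([
  [[-0.01,0,0,0,0,0],[-0.02,0,0,0,0,0],[-0.02,0,0,0,0,0]],
])

```text
time: 8.02
ee_pos: [0.5212, -0.0648, 0.0564]
ee_rot: [0.636, 0.772, 0.001, -0.004]
force: [-5.4, 8.9, 5.5]
gripper_width: 0.004
grasp_force: 5.4
```

move_arm([
  [[-0.01,0,0,0,0,0],[-0.02,0,0,0,0,0],[-0.02,0,0,0,0,0]],
])

```text
time: 8.27
ee_pos: [0.5217, -0.0674, 0.0564]
ee_rot: [0.636, 0.772, 0.002, -0.004]
force: [-4.9, 9.6, 7.1]
gripper_width: -0.002
grasp_force: 5.5
```

move_arm([
  [[0.06,0,0,0,0,0],[0.12,0,0,0,0,0],[0.12,0,0,0,0,0],[0.12,0,0,0,0,0]],
])

```text
time: 8.6
ee_pos: [0.5207, -0.0522, 0.0567]
ee_rot: [0.636, 0.772, 0.0, -0.0]
force: [-2.0, 3.5, 0.1]
gripper_width: -0.001
grasp_force: 1.6
```

move_arm([
  [[-0.02,0,0,0,0,0],[-0.04,0,0,0,0,0],[-0.05,0,0,0,0,0],[-0.05,0,0,0,0,0]],
])

```text
time: 8.93
ee_pos: [0.5208, -0.0591, 0.0565]
ee_rot: [0.636, 0.772, 0.001, -0.002]
force: [-4.3, 7.0, 3.4]
gripper_width: -0.002
grasp_force: 3.8
```

move_arm([
  [[-0.01,0,0,0,0,0],[-0.02,0,0,0,0,0],[-0.02,0,0,0,0,0]],
])

```text
time: 9.18
ee_pos: [0.5208, -0.0611, 0.0564]
ee_rot: [0.636, 0.772, 0.001, -0.003]
force: [-4.7, 10.3, 5.1]
gripper_width: 0.002
grasp_force: 5.2
```

```bash
cat >v.py <<'E'
from h import *
import sys
b=r.get_image("side")[240:300,280:340,::-1]; a=r.get_image("top")[180:240,250:340,::-1]
cv2.imwrite(sys.argv[1],np.hstack([cv2.resize(a,(480,320),interpolation=cv2.INTER_CUBIC),cv2.resize(b,(320,320),interpolation=cv2.INTER_CUBIC)]))
E
python3 v.py pics/c5.png
```

```text
(no output)
```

View pics/c5.png

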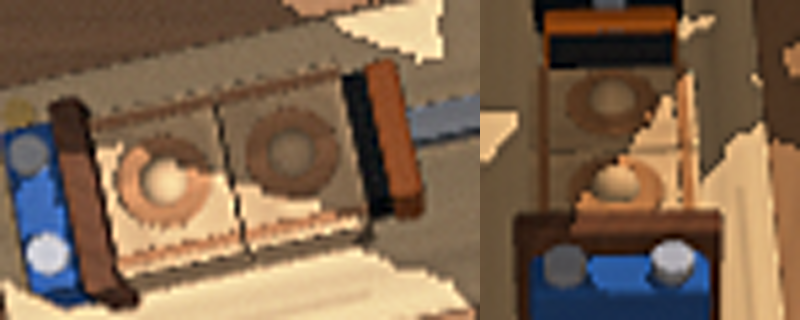

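The joint is nearly closed: only a thin line remains at crop (230,180), with the pad and the stop both in contact. I'll go on in steps of about 1 mm.

move_arm([
  [[-0.007,0,0,0,0,0],[-0.007,0,0,0,0,0]],
])

```text
time: 9.45
ee_pos: [0.5208, -0.0618, 0.0564]
ee_rot: [0.636, 0.772, 0.001, -0.004]
force: [-4.7, 9.9, 6.3]
gripper_width: -0.004
grasp_force: 5.4
```

move_arm([
  [[-0.007,0,0,0,0,0],[-0.007,0,0,0,0,0]],
])

```text
time: 9.62
ee_pos: [0.5209, -0.0627, 0.0564]
ee_rot: [0.636, 0.772, 0.001, -0.004]
force: [-4.6, 10.2, 5.7]
gripper_width: -0.003
grasp_force: 5.5
```

move_arm([
  [[-0.007,0,0,0,0,0],[-0.007,0,0,0,0,0]],
])

```text
time: 9.78
ee_pos: [0.521, -0.0637, 0.0564]
ee_rot: [0.636, 0.772, 0.001, -0.004]
force: [-5.3, 10.7, 5.6]
gripper_width: 0.002
grasp_force: 5.5
```

move_arm([
  [[-0.007,0,0,0,0,0],[-0.007,0,0,0,0,0]],
])

```text
time: 9.95
ee_pos: [0.5211, -0.0646, 0.0564]
ee_rot: [0.636, 0.772, 0.001, -0.004]
force: [-6.9, 10.7, 6.9]
gripper_width: 0.0
grasp_force: 5.9
```

move_arm([
  [[-0.006,0,0,0,0,0],[-0.006,0,0,0,0,0]],
])

```text
time: 10.12
ee_pos: [0.5212, -0.0652, 0.0564]
ee_rot: [0.636, 0.772, 0.001, -0.004]
force: [-5.7, 11.8, 6.7]
gripper_width: -0.0
grasp_force: 6.2
```

```bash
cat >f.py <<'E'
from h import *
F=[]
for i in range(4): r.get_image("side");F.append(r.state()["force"])
f=np.mean(F,0);print(f.round(2),"Fx",f@[-.1918,.9814,0],"Fy",f@[-.9814,-.1918,0],r.state()["ee_pos"][1],r.state()["time"])
E
python3 f.py
```

```text
[-5.62 11.65  7.31] Fx 12.509782742054938 Fy 3.2765436198711626 -0.06512686186743716 10.3167
```

move_arm([
  [[-0.007,0,0,0,0,0],[-0.007,0,0,0,0,0]],
])

```text
time: 10.48
ee_pos: [0.5213, -0.0659, 0.0564]
ee_rot: [0.635, 0.772, 0.002, -0.005]
force: [-6.0, 13.5, 7.1]
gripper_width: -0.002
grasp_force: 6.8
```

```bash
python3 f.py
```

```text
[-6.18 12.63  6.8 ] Fx 13.585885409713645 Fy 3.6451732321387222 -0.06583397650902341 10.6833
```

move_arm([
  [[-0.006,0,0,0,0,0],[-0.006,0,0,0,0,0]],
])

```text
time: 10.85
ee_pos: [0.5214, -0.0665, 0.0564]
ee_rot: [0.635, 0.772, 0.002, -0.005]
force: [-6.0, 12.6, 8.1]
gripper_width: -0.004
grasp_force: 7.2
```

```bash
python3 f.py
```

```text
[-5.95 13.58  7.69] Fx 14.469088447411696 Fy 3.230358233280506 -0.06644993182089665 11.05
```

move_arm([
  [[0.04,0,0,0,0,0],[0.08,0,0,0,0,0],[0.12,0,0,0,0,0],[0.18,0,0,0,0,0],[0.18,0,0,0,0,0]],
])

```text
time: 11.47
ee_pos: [0.5195, -0.0433, 0.0571]
ee_rot: [0.636, 0.772, -0.0, 0.001]
force: [0.1, 0.4, -1.0]
gripper_width: 0.002
grasp_force: 0.0
```

move_arm([
  [[0,0,0,0,0,0],[0,0,0,0,0,0],[0,0,0,0,0,0],[0,0,0,0,0,0],[0,0,0,0,0,0]],
])

```text
time: 11.88
ee_pos: [0.5193, -0.044, 0.0569]
ee_rot: [0.636, 0.771, -0.0, 0.0]
force: [-0.1, 0.1, 0.3]
gripper_width: -0.001
grasp_force: 0.0
```

```bash
python3 v.py pics/c6.png; python3 f.py
```

```text
[0.08 0.2  0.59] Fx 0.17629744455992713 Fy -0.1202454748433302 -0.043697748113704166 12.1833
```

View pics/c6.png

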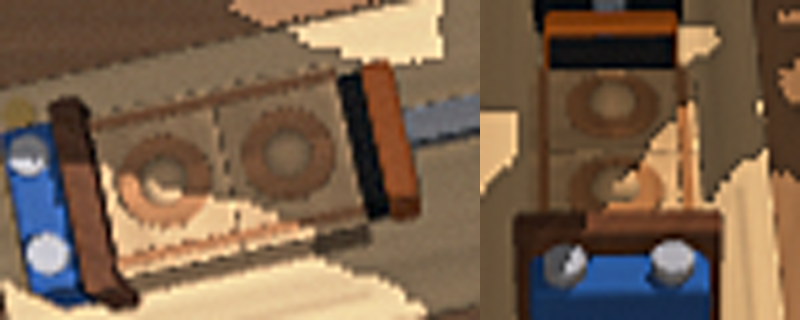

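The joint line is now just a hairline at crop (230,180), with the pad and the stop bearing on the wood and the trigger free. Next I'll rise and move over the tab.

move_arm([
  [[0,0,-0.2,0,0,0],[0,0,-0.4,0,0,0],[0,0,-0.62,0,0,0],[0,0,-0.62,0,0,0],[0,0,-0.62,0,0,0]],
])

```text
time: 12.6
ee_pos: [0.5213, -0.0441, 0.1523]
ee_rot: [0.636, 0.772, 0.001, 0.003]
force: [-0.5, 1.3, -0.8]
gripper_width: -0.002
grasp_force: 0.0
```

move_arm([
  [[-0.02,0.17,0,0,0,0],[-0.04,0.34,0,0,0,0],[-0.05,0.49,0,0,0,0],[-0.05,0.49,0,0,0,0],[-0.05,0.49,0,0,0,0]],
])

```text
time: 13.02
ee_pos: [0.5923, -0.0367, 0.148]
ee_rot: [0.636, 0.772, -0.001, -0.001]
force: [0.3, -0.1, -0.5]
gripper_width: -0.003
grasp_force: 0.0
```

move_arm([
  [[0,0,0.06,0,0,0],[0,0,0.12,0,0,0],[0,0,0.15,0,0,0],[0,0,0.15,0,0,0],[0,0,0.15,0,0,0]],
])

```text
time: 13.43
ee_pos: [0.5914, -0.0369, 0.1263]
ee_rot: [0.636, 0.772, -0.001, -0.001]
force: [-0.1, -0.0, 0.6]
gripper_width: 0.001
grasp_force: 0.0
```

```bash
python3 - <<'E'
from h import *
b=r.get_image("side")[185:255,270:350,::-1]
cv2.imwrite("pics/c7.png",cv2.resize(b,(640,560),interpolation=cv2.INTER_CUBIC))
s=r.state();print(s["ee_pos"],s["force"])
E
```

```text
[ 0.59211151 -0.03699089  0.12702953] [0.79800617 0.36944621 0.64705925]
```

View pics/c7.png

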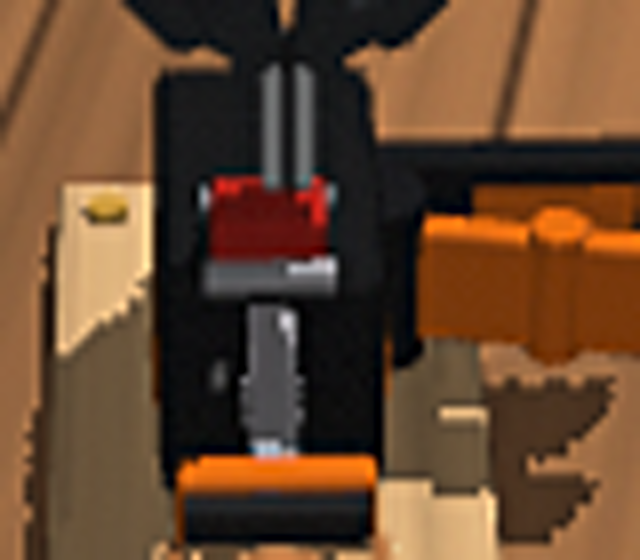

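The fingertips (crop 265–312, 187) stand above the red tab (215–328, 180–255), about 2–3 mm to the right of its middle. I'll correct that and press in steps.

move_arm([
  [[0,0.017,0.03,0,0,0],[0,0.017,0.06,0,0,0],[0,0.017,0.06,0,0,0]],
])

```text
time: 13.73
ee_pos: [0.5953, -0.0365, 0.1179]
ee_rot: [0.636, 0.772, -0.0, -0.0]
force: [0.5, -0.3, 1.3]
gripper_width: 0.002
grasp_force: 0.8
```

move_arm([
  [[0,0,0.01,0,0,0],[0,0,0.02,0,0,0],[0,0,0.02,0,0,0]],
])

```text
time: 13.98
ee_pos: [0.5955, -0.0365, 0.1156]
ee_rot: [0.636, 0.772, 0.0, 0.0]
force: [-1.0, 0.6, 3.3]
gripper_width: -0.002
grasp_force: 1.6
```

move_arm([
  [[0,0,0.01,0,0,0],[0,0,0.015,0,0,0],[0,0,0.015,0,0,0]],
])

```text
time: 14.23
ee_pos: [0.5955, -0.0365, 0.1133]
ee_rot: [0.636, 0.772, 0.0, 0.0]
force: [-1.0, 0.2, 4.8]
gripper_width: 0.003
grasp_force: 2.2
```

move_arm([
  [[0,0,0.01,0,0,0],[0,0,0.01,0,0,0],[0,0,0.01,0,0,0],[0,0,0.01,0,0,0],[0,0,0.01,0,0,0]],
])

```text
time: 14.65
ee_pos: [0.5957, -0.0366, 0.1121]
ee_rot: [0.636, 0.772, 0.0, 0.0]
force: [-1.4, 0.1, 6.1]
gripper_width: 0.001
grasp_force: 3.8
```

move_arm([
  [[0,0,0,0,0,0],[0,0,0,0,0,0],[0,0,0,0,0,0],[0,0,0,0,0,0],[0,0,0,0,0,0]],
])

```text
time: 15.07
ee_pos: [0.5958, -0.0367, 0.1122]
ee_rot: [0.636, 0.772, 0.0, 0.001]
force: [-1.7, -1.4, 4.3]
gripper_width: -0.004
grasp_force: 2.3
```

move_arm([
  [[0,0,0,0,0,0],[0,0,0,0,0,0],[0,0,0,0,0,0],[0,0,0,0,0,0],[0,0,0,0,0,0]],
])

```text
time: 15.48
ee_pos: [0.5958, -0.0367, 0.1122]
ee_rot: [0.636, 0.772, 0.0, 0.001]
force: [0.0, -0.7, 5.7]
gripper_width: 0.002
grasp_force: 2.9
```

```bash
python3 - <<'E'
from h import *
b=r.get_image("side")[195:315,270:350,::-1]; a=r.get_image("top")[170:250,240:400,::-1]
A=np.zeros((480,480,3),np.uint8);A[:240]=cv2.resize(a,(480,240),interpolation=cv2.INTER_CUBIC)
cv2.imwrite("pics/c8.png",np.hstack([A,cv2.resize(b,(320,480),interpolation=cv2.INTER_CUBIC)]))
E
```

```text
(no output)
```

View pics/c8.png

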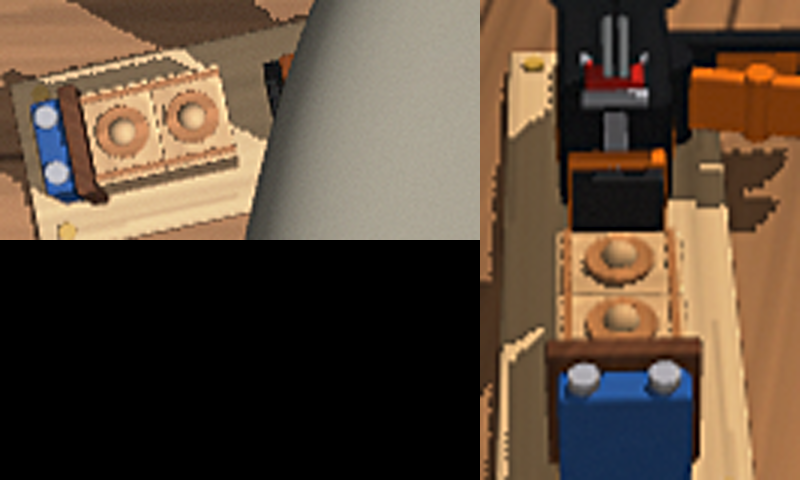

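The jaw has sprung back: the pad's corner is at top pixel ≈ (329,192), where it started. The blank stands closed at the stop. I'll hold a little longer, then rise clear and check.

move_arm([
  [[0,0,0,0,0,0],[0,0,0,0,0,0],[0,0,0,0,0,0],[0,0,0,0,0,0],[0,0,0,0,0,0]],
])

```text
time: 16.0
ee_pos: [0.5958, -0.0367, 0.1122]
ee_rot: [0.636, 0.772, 0.0, 0.001]
force: [0.1, 0.3, 8.0]
gripper_width: 0.001
grasp_force: 4.3
```

move_arm([
  [[0,0,-0.15,0,0,0],[0,0,-0.4,0,0,0],[0,0,-0.6,0,0,0],[0,0,-0.8,0,0,0],[0,0,-0.8,0,0,0]],
])

```text
time: 16.42
ee_pos: [0.5991, -0.0371, 0.2382]
ee_rot: [0.636, 0.772, 0.003, 0.005]
force: [0.5, 0.4, 1.3]
gripper_width: 0.0
grasp_force: 0.0
```

move_arm([
  [[0,-0.2,0,0,0,0],[0,-0.4,0,0,0,0],[0,-0.6,0,0,0,0],[0,-0.8,0,0,0,0],[0,-0.8,0,0,0,0]],
])

```text
time: 16.83
ee_pos: [0.471, -0.0589, 0.2294]
ee_rot: [0.637, 0.771, -0.002, -0.003]
force: [-1.1, 0.7, -0.6]
gripper_width: -0.0
grasp_force: 0.0
```

```bash
python3 - <<'E'
from h import *
b=r.get_image("side")[195:315,270:350,::-1]; a=r.get_image("top")[170:250,240:400,::-1]
A=np.zeros((480,480,3),np.uint8);A[:240]=cv2.resize(a,(480,240),interpolation=cv2.INTER_CUBIC)
cv2.imwrite("pics/c9.png",np.hstack([A,cv2.resize(b,(320,480),interpolation=cv2.INTER_CUBIC)]))
E
```

```text
(no output)
```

View pics/c9.png

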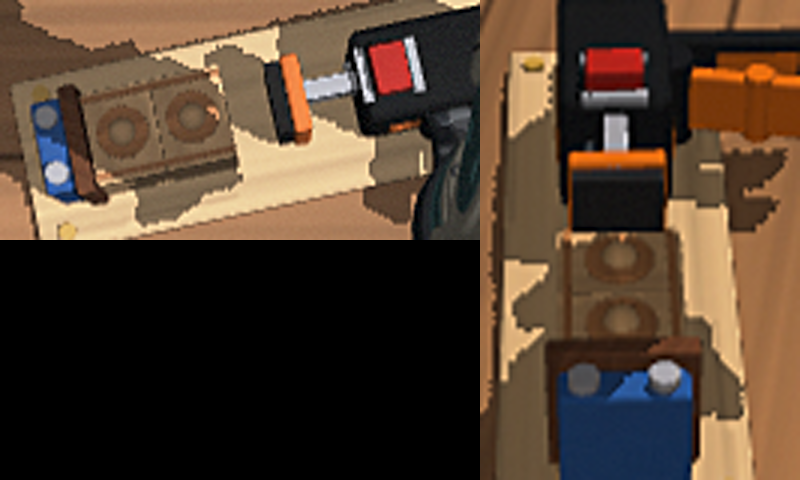

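The jaw is back at its start (crop 290,100), the tab is up, and the blank stands closed at the stop (160,125). The robot is clear.

```bash
python3 -c "
from station import r
print(r.sign_off())"
```

```text
the job is handed in; nothing more can be done
None
```

The job is handed in: I closed the joint to about 14.5 N at the roller, the clamp held it about 2 s with the trigger let go, and the tab then sent the jaw back to its start with the joined blank left standing at the stop.

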